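# Hang the curling handle over the rack bar

### The job

Hang the red curling handle by its grip over the middle of the rack's horizontal bar, upright and square across the bar, so that the bar lies under the grip, between grip and foot. The bar is clamped at a different height each time, so feel or look for it; keep hold of the handle until the bar is carrying its weight, set it down gently without a hard push on the rack, and leave the bolts, spacer and spanner where they are.

Things in the scene. Friction and masses are not known exactly. Their poses are not given: they have to be found in the camera images.
- handle: Red plastic curling handle, 0.3 kg, standing on its foot. Origin: centre of the foot's underside; z up, x along the grip to its free end. Foot: disc 84 mm wide, 12 mm thick, steel sole. Neck at x -44 to -28 mm, 26 mm wide, joins foot and grip. The +x side is open: a 45 mm high mouth between foot and free end lets a bar in under the grip. It balances about x = 0.
- handle_saddle (a point): Middle of the grip's underside (handle x = 0, y = 0, 66 mm above the foot's underside), where the bar should bear. The underside is flat for 12 mm either way, then falls to both ends: 57 mm above the foot's underside at the free end.
- handle_top (a point): Middle of the grip's top face, 88 mm above the foot's underside. The grip is 28 mm wide (y), 22 mm thick, runs from handle x -44 to +63 mm, slightly arched. Pinched across y from above by its top 20 mm, the fingers stay above its underside.
- rack: Fixed rack. Origin on the shelf under the bar's middle; z up, y along the bar, x square across. Two dark 16 mm posts, 200 mm tall, at y -125 and +125 mm on grey feet 150 mm long; 8 mm high strip between. A level round aluminium bar, 16 mm thick, joins the posts at x = 0. It is clamped with its axis 115 to 175 mm above the shelf: differs each time, not in this reading. It does not yield.
- bolt_a: Bystander: steel handle bolt standing on its hexagon head (26 mm wide, 10 mm high), shank 10 mm, 60 mm tall in all. Origin: centre of its underside.
- bolt_b: Bystander: a second such bolt, standing the same way. Origin: centre of its underside.
- spacer: Bystander: grey nylon spacer ring, 44 mm outside, 26 mm hole, 12 mm high, lying flat. Origin: centre of its underside.
- spanner: Bystander: brass spanner 160 mm long, lying along its x axis. Origin: centre of its underside.

How it is judged:
On the way, in this order (a step that is already met when the one before it is completed fails the run):
1. the gripped handle is lifted clear of the shelf (height (world z) of handle above 0.03 m and contact force between the fingers and handle above 1 N), for 0.2 s.
2. while the fingers still hold the handle, the bar under its grip takes weight (at least 1 N) (contact force between handle and rack above 1 N and contact force between the fingers and handle above 1 N and x of handle_saddle in the frame of rack between -0.022 and 0.022 m and y of handle_saddle in the frame of rack between -0.04 and 0.04 m and angle between the x axis of handle and the x axis of rack, either way round below 0.26 rad and angle between handle's own z axis and vertical below 0.38 rad and height (world z) of handle between 0.045 and 0.135 m), for 0.2 s.
At the end, for the whole second after the job is handed in: The handle rests on the bar by its grip, released: middle of the grip's underside within 22 mm of the bar's line and 40 mm of its middle along it, within 15 degrees of square across the bar and 22 degrees of upright, foot 45 to 135 mm above the shelf, at rest (contact force between handle and rack above 1 N and linear speed of handle below 0.03 m/s and angular speed of handle below 0.4 rad/s and x of handle_saddle in the frame of rack between -0.022 and 0.022 m and y of handle_saddle in the frame of rack between -0.04 and 0.04 m and angle between the x axis of handle and the x axis of rack, either way round below 0.26 rad and angle between handle's own z axis and vertical below 0.38 rad and height (world z) of handle between 0.045 and 0.135 m); the robot touches nothing.
It fails at once if the rack is pushed hard (over 60 N) by the handle or the robot (contact force between rack and anything else above 60 N).
It fails at once if the first bolt is moved more than 25 mm or knocked over (distance of bolt_a from where it was at the start of the episode above 0.025 m or angle between bolt_a's own z axis and vertical above 0.5 rad).
It fails at once if the second bolt is moved more than 25 mm or knocked over (distance of bolt_b from where it was at the start of the episode above 0.025 m or angle between bolt_b's own z axis and vertical above 0.5 rad).
It fails at once if the spacer ring is moved more than 25 mm or knocked over (distance of spacer from where it was at the start of the episode above 0.025 m or angle between spacer's own z axis and vertical above 0.5 rad).
It fails at once if the spanner is moved more than 25 mm or knocked over (distance of spanner from where it was at the start of the episode above 0.025 m or angle between spanner's own z axis and vertical above 0.5 rad).
It also fails if it takes over 50 s, if anything falls off the work surface, if the arm or the gripper's body presses on something with over 40 N, if the wrist force passes 120 N, or if a joint passes its speed limit or range.

### The arm

A 6-joint arm with a two-finger parallel gripper is mounted at the origin on the work surface. World frame = base frame: x ahead of the robot, y to its left, z up, the work surface at z = 0. Lengths are in m, angles in rad, forces in N, time in s.
With the tool pointing down it reaches from about 0.3 to 0.875 m from the base axis. Payload 4.2 kg.
Tool frame: the origin (TCP) lies between the finger pads; the fingertips stand 22 mm ahead of it and the grasp point (between the pads) lies 3 mm ahead of it; z points along the fingers, y is the line along which they close (so a half turn about z gives the same grasp; the last joint's range is limited). The gripper opens to 85 mm and grips with 20 to 120 N. Pads are 22 mm wide; open, the fingers measure 114 mm over their backs; the gripper's body (76 mm by 85 mm) begins 54 mm behind the grasp point. The pads swing forward as they close: fully open they stand 13 mm farther back than shut.
Start: joints at [1.264, 0.32, 1.565, -0, 1.257, -0.02], TCP at [0.163, 0.552, 0.253] pointing down, gripper open.
Joint ranges: [-3.11, 3.11], [-0.84, 2.01], [0.21, 2.61], [-1.34, 4.49], [0.05, 2.63], [-2.56, 2.56]. Speed limits (rad/s): [2.57, 2.57, 3.14, 3.14, 3.14, 3.14].

### API

Orientations are given as [roll, pitch, yaw] about the fixed x, y, z axes, in that order (R = Rz(yaw) Ry(pitch) Rx(roll)).
In Python, from station import ctrl gives the robot as it stands. The module is installed in compiled form; this text tells all that it offers.
- The arm moves only by the shell command python3 -m handwheel 'ROWS'. ROWS is a JSON object of lists of equal length, an entry for each row: "travel": the shift along the tool's x, y, z as a fraction of full scale, a list of three; "delta_rot": the turn, a rotation vector about the tool's x, y, z as a fraction of full scale, a list of three; "gripper": the opening, from 0 (shut) to 1 (fully open). A call has 1 to 10 rows; each row is the pose to reach, as a shift and turn from the pose commanded when the call began, along the tool's axes at that moment, turning the shorter way round; what a row does not reach only later rows make up. Full scale, the value 1, is 50 cm for a shift and 180 degrees for a turn. A row lasts 1/12 s, in which the tool goes at most 41.7 mm and 7.16 degrees, less where a joint would pass 70% of its speed; a pose out of reach is approached as far as the arm can. A call with a number of a shift or a turn outside -1 to 1 is refused whole. A call with a gripper value outside its range is refused whole. The fingers move at their own pace and stop on an object; the grip force is fixed at half the most. Time passes only in rows, so rows that repeat a pose let the fingers close. It gives the time, the measured TCP pose, the force, the opening and the grip force at its end, in the units of the state.
- ctrl.state(): the state, without advancing time (a new reading comes with each control period).
- ctrl.snapshot(name): name is "scene" or "top" or "wrist"; returns the picture (384x512x3 uint8, blue, green, red); there is no depth.
- ctrl.camera_params(name): a dict with "vfov" (degrees; the focal length in pixels is half the picture's height over the tangent of half this angle, whatever the lens; pixels are square), "cx", "cy" (the principal point, pixels), "k1" (the pictures are not rectified: a ray, as slopes to the right and down, at radius r is drawn at 1 + k1 r^2 times it, then the intrinsics apply), "eye" and "attitude" of the camera in the world. Camera axes: x right, y down, z forward; pixel columns grow to the right and rows downward; lengths in m; the calibration is good to about 2 mm. A picture is of the moment at which its call begins: read the wrist's pose just before it. camera_params takes no time and is no camera call; for the wrist camera it gives the pose at the moment of the call.
- ctrl.hand_in(): hands the job in; it is judged then, once.
The state is a dict: "time": time; "q": joint angles; "qvel": joint speeds; "tau": joint torques, N m; "tcp_pos": TCP position; "orientation": TCP orientation; "force": force on the tool from outside, world axes, zero at the start; "moment": the same for the moment, N m; "width": opening from 0.0 (shut) to 1.0 (fully open); "finger_force": force on a finger pad.
Only numpy, scipy, OpenCV 4.12 (cv2) and the standard library are available. Lean on these libraries where they do the work, as an engineer would, in place of code of your own. Each camera call takes 0.05 s, during which the arm holds its last target. There are 200 camera calls.

## Working session

There is one attempt and no reset: what is moved stays moved. The work goes in short steps, Python scripts to look and compute and a shell command to move; the robot and the scene stay as the last step left them, time stands still between calls to the robot, and variables do not carry over. Pictures are saved under pics/ and viewed, at most 10 in all, crops included, and the job is handed in when it is done.

```bash
mkdir -p pics; cat > h.py <<'E'
import numpy as np, cv2
from scipy.spatial.transform import Rotation as R
from station import ctrl
def cam(n):
    p=ctrl.camera_params(n); return p
def rot(p):
    a=np.array(p["attitude"],float)
    return a if a.shape==(3,3) else R.from_euler('xyz',a).as_matrix()
def K(p):
    f=192/np.tan(np.radians(p["vfov"])/2); return np.array([[f,0,p["cx"]],[0,f,p["cy"]],[0,0,1.]]),np.array([p["k1"],0,0,0.])
def ray(p,uv):
    k,d=K(p); x=cv2.undistortPoints(np.array(uv,float).reshape(-1,1,2),k,d)[:,0]
    v=np.c_[x,np.ones(len(x))]@rot(p).T; return np.array(p["eye"],float),v
def onz(p,uv,z):
    e,v=ray(p,uv); return e+v*((z-e[2])/v[:,2])[:,None]
def onplane(p,uv,pt,n):
    e,v=ray(p,uv); return e+v*(((pt-e)@n)/(v@n))[:,None]
def proj(p,P):
    k,d=K(p); r=rot(p); e=np.array(p["eye"],float)
    return cv2.projectPoints(np.array(P,float).reshape(-1,1,3),cv2.Rodrigues(r.T)[0],-r.T@e,k,d)[0][:,0]
E
python3 - <<'E'
from h import *
s=ctrl.state();print(s)
for n in("scene","top"):
    im=ctrl.snapshot(n);cv2.imwrite(f"pics/{n}0.png",im);print(n,cam(n))
print(cam("wrist"))
E
```

```text
{'time': 0.0, 'q': array([ 1.26403869e+00,  3.20285805e-01,  1.56566987e+00,  8.82578477e-06,
        1.25737614e+00, -2.00138903e-02]), 'qvel': array([ 0.0010358 , -0.00103139, -0.00036686,  0.00137393, -0.00126676,
        0.00132583]), 'tau': array([-2.58941873e-04, -4.15536511e+01, -2.34150463e+01, -3.79564335e-05,
        8.30969220e-03, -1.92583229e-06]), 'tcp_pos': array([0.16250252, 0.55111248, 0.25248927]), 'orientation': array([-3.13985402e+00, -4.31943202e-05,  2.85484614e+00]), 'force': array([ 0.50277881, -0.64141402,  0.27881588]), 'moment': array([ 0.01828697, -0.02280814, -0.0078279 ]), 'finger_force': 0.0, 'width': 0.998195124462587}
scene {'vfov': 55.694899757490674, 'cx': 254.5501387825817, 'cy': 189.97694486081704, 'k1': -0.11049203273302471, 'eye': array([ 1.03878124, -0.12767276,  0.76572455]), 'attitude': array([-2.49899951e+00,  3.20698880e-04,  1.38092150e+00])}
top {'vfov': 54.34716761581214, 'cx': 257.31827025980255, 'cy': 193.50659523673235, 'k1': -0.06055296842953674, 'eye': array([ 0.40047548, -0.0264405 ,  0.89440181]), 'attitude': array([-2.95094987,  0.0304159 , -1.5939591 ])}
{'vfov': 62.101824566139484, 'cx': 260.16510464090777, 'cy': 191.65181876813412, 'k1': -0.04622565402837889, 'eye': array([0.09325162, 0.57180979, 0.37217204]), 'attitude': array([2.85410036e+00, 2.34655166e-03, 1.28427458e+00])}
```

View pics/scene0.png

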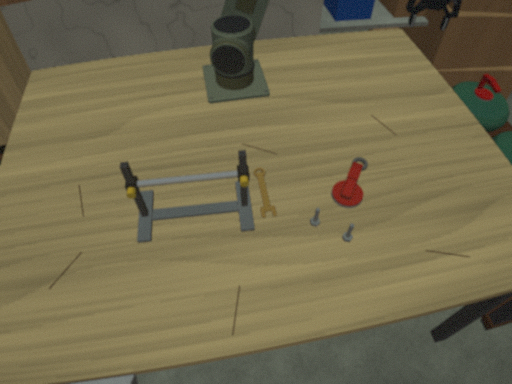

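View pics/top0.png

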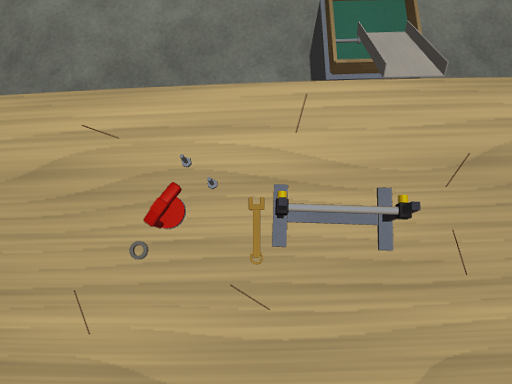

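The scene view shows the handle at (350,185), the bolts at (315,217) and (348,234), the spacer at (361,163), the spanner at (264,195), and the rack at (135..250, 160..240). In the top view, the handle is at (165,208), the spacer at (139,250), the bolts at (186,160) and (212,183), the spanner at (256,230), and the bar runs from (288,208) to (398,210).

```bash
python3 - <<'E'
from h import *
t=cv2.imread("pics/top0.png");s=cv2.imread("pics/scene0.png")
a=cv2.resize(t[170:245,120:220],(400,300),interpolation=cv2.INTER_CUBIC)
b=cv2.resize(s[140:215,310:410],(400,300),interpolation=cv2.INTER_CUBIC)
c=cv2.resize(t[175:250,265:425],(400,188),interpolation=cv2.INTER_CUBIC)
d=cv2.resize(s[145:245,110:260],(400,267),interpolation=cv2.INTER_CUBIC)
o=np.zeros((600,800,3),np.uint8);o[:300,:400]=a;o[:300,400:]=b;o[300:488,:400]=c;o[300:567,400:]=d
cv2.imwrite("pics/c0.png",o)
E
```

```text
(no output)
```

View pics/c0.png

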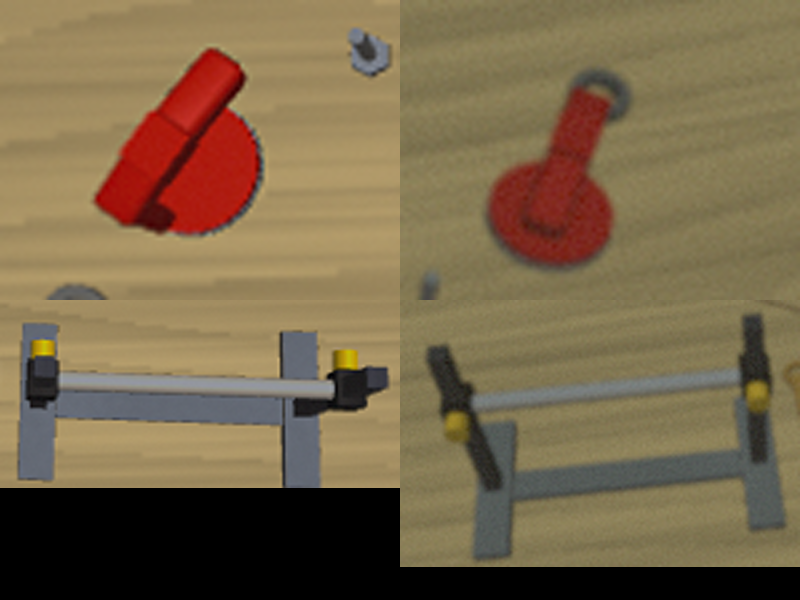

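Magnified, the top view shows the neck at the lower left, pixel (159,224), and the free end at the upper right, (177,185). The foot disc is centred near (170,211), and the bar line is clear in both views. I'll triangulate from these pixels.

```bash
python3 - <<'E'
from h import *
from scipy.optimize import least_squares
T,S=cam("top"),cam("scene")
ct=lambda a:np.array(a)/4+[120,170]-.375
cs=lambda a:(np.array(a)-[400,0])/4+[310,140]-.375
rt=lambda a:(np.array(a)-[0,300])/2.5+[265,175]-.3
rs=lambda a:(np.array(a)-[400,300])/2.667+[110,145]-.3
d1=onz(T,ct([(262,165),(250,203),(225,228),(190,235),(257,138),(245,115)]),.005)
d2=onz(S,cs([(490,225),(510,250),(550,267),(590,262),(611,235)]),.003)
for d in(d1,d2,np.r_[d1,d2]):
    f=least_squares(lambda c:np.hypot(d[:,0]-c[0],d[:,1]-c[1])-.042,d[:,:2].mean(0));print("foot",f.x,f.fun.round(4))
L=onz(T,ct([(97,197),(205,50)]),.080);Rr=onz(T,ct([(135,222),(243,80)]),.080)
print(L,Rr,(L+Rr)/2)
m=(L+Rr)/2;v=m[1]-m[0];print("yaw",np.arctan2(v[1],v[0]),np.linalg.norm(v))
for E in(L,Rr):
    w=E[1]-E[0];print(np.arctan2(w[1],w[0]))
eT,b=ray(T,rt([(57,380),(335,390)]));nT=np.cross(*b)
eS,b=ray(S,rs([(472,403),(740,377)]));nS=np.cross(*b)
u=np.cross(nT,nS);u/=np.linalg.norm(u)
p=np.linalg.lstsq(np.array([nT,nS,u]),[nT@eT,nS@eS,u@np.array([.4,-.2,.1])],rcond=None)[0]
print("bar",p,u,np.arctan2(u[1],u[0]))
F=onz(T,np.r_[rt([(23,323),(58,324),(18,479),(52,479),(280,331),(316,331)]),[(379,249.5),(393,249.5)]],.008)
print(F.round(4),F.mean(0)); 
for x in [(139,250),(186,163),(212,186),(256,205),(256,260)]: print(x,onz(T,[x],.01).round(3))
E
```

```text
foot [0.5355836  0.21393406] [-0.0005 -0.0003  0.0009  0.     -0.0006  0.0012]
foot [0.53456246 0.21636437] [-0.0002 -0.0004  0.      0.0008 -0.0009]
foot [0.53510981 0.21500931] [ 0.0006  0.0003  0.001  -0.0005  0.0006  0.0023 -0.0015 -0.0019 -0.001
  0.0007 -0.0001]
[[0.50813936 0.24828858 0.08      ]
 [0.59004902 0.18907057 0.08      ]] [[0.49368423 0.22638356 0.08      ]
 [0.57212675 0.16709663 0.08      ]] [[0.50091179 0.23733607 0.08      ]
 [0.58108788 0.1780836  0.08      ]]
yaw -0.6364427625081358 0.09969483915898991
-0.6259746109266504
-0.6472034007314956
bar [ 0.5097915  -0.20715042  0.13093452] [-0.06563047 -0.99784138  0.00228485] -1.636474171376123
[[ 0.5947 -0.0442  0.008 ]
 [ 0.5927 -0.078   0.008 ]
 [ 0.4448 -0.0348  0.008 ]
 [ 0.444  -0.0667  0.008 ]
 [ 0.5796 -0.292   0.008 ]
 [ 0.5786 -0.3269  0.008 ]
 [ 0.4304 -0.2853  0.008 ]
 [ 0.4294 -0.3183  0.008 ]] [ 0.51178061 -0.18078474  0.008     ]
(139, 250) [[0.443 0.281 0.01 ]]
(186, 163) [[0.654 0.171 0.01 ]]
(212, 186) [[0.594 0.106 0.01 ]]
(256, 205) [[0.544 0.    0.01 ]]
(256, 260) [[0.414 0.003 0.01 ]]
```

```bash
cat >> h.py <<'E'
def go(pos,yaw):
    s=ctrl.state(); r=R.from_euler('xyz',s["orientation"]); t=R.from_euler('xyz',[np.pi,0,yaw])
    print("t",round(s["time"],2),"tcp",s["tcp_pos"].round(4),"rpy",s["orientation"].round(4),"w",round(s["width"],3),"F",s["force"].round(2),"ff",round(s["finger_force"],1))
    print("travel",(r.inv().apply(np.array(pos)-s["tcp_pos"])/.5).round(4),"rot",((r.inv()*t).as_rotvec()/np.pi).round(4))
E
python3 -c "
from h import *
go([.535,.214,.16],np.pi-.636)"
```

```text
t 0.1 tcp [0.1625 0.5511 0.2526] rpy [-3.14   -0.      2.8548] w 1.002 F [-0.32 -0.69  0.68] ff 0.0
travel [-0.9052 -0.4357  0.1858] rot [-5.000e-04  1.000e-04  1.112e-01]
```

```bash
python3 -m handwheel '{"travel":[[-0.9052,-0.4357,0.1858],[-0.9052,-0.4357,0.1858],[-0.9052,-0.4357,0.1858],[-0.9052,-0.4357,0.1858],[-0.9052,-0.4357,0.1858],[-0.9052,-0.4357,0.1858],[-0.9052,-0.4357,0.1858],[-0.9052,-0.4357,0.1858],[-0.9052,-0.4357,0.1858],[-0.9052,-0.4357,0.1858]],"delta_rot":[[0,0,0.111],[0,0,0.111],[0,0,0.111],[0,0,0.111],[0,0,0.111],[0,0,0.111],[0,0,0.111],[0,0,0.111],[0,0,0.111],[0,0,0.111]],"gripper":[1,1,1,1,1,1,1,1,1,1]}'
python3 -c "
from h import *
go([.535,.214,.16],np.pi-.636)"
```

```text
time: 0.93
tcp_pos: [0.4675, 0.2749, 0.1769]
orientation: [-3.141, -0.0, 2.506]
force: [-0.4, 0.5, 0.5]
width: 1.001
finger_force: 0.0
t 0.93 tcp [0.4675 0.2749 0.1769] rpy [-3.1412e+00 -4.0000e-04  2.5059e+00] w 1.001 F [-0.41  0.48  0.54] ff 0.0
travel [-0.181  -0.0178  0.0338] rot [-0.0001 -0.0001  0.0001]
```

```bash
python3 -m handwheel '{"travel":[[-0.18,-0.018,0.034],[-0.18,-0.018,0.034],[-0.18,-0.018,0.034],[-0.18,-0.018,0.034],[-0.18,-0.018,0.034]],"delta_rot":[[0,0,0],[0,0,0],[0,0,0],[0,0,0],[0,0,0]],"gripper":[1,1,1,1,1]}'
python3 -c "
from h import *
go([.535,.214,.092],np.pi-.636)
p=cam('wrist');im=ctrl.snapshot('wrist');cv2.imwrite('pics/w1.png',im)
c,s=np.cos(.636),-np.sin(.636)
print(proj(p,[[.535,.214,.088],[.535+.063*c,.214+.063*s,.08],[.535-.044*c,.214-.044*s,.085]]))"
```

```text
time: 1.35
tcp_pos: [0.533, 0.2159, 0.16]
orientation: [-3.141, -0.002, 2.505]
force: [0.2, 0.5, -0.2]
width: 0.996
finger_force: 0.0
t 1.35 tcp [0.533  0.2159 0.16  ] rpy [-3.1405e+00 -1.6000e-03  2.5047e+00] w 0.996 F [ 0.22  0.54 -0.16] ff 0.0
travel [-0.0057 -0.0006  0.136 ] rot [-0.0003 -0.0005 -0.0003]
[[259.91544158 219.08423867]
 [260.01077887 296.01700395]
 [259.87136091 150.24124604]]
```

View pics/w1.png

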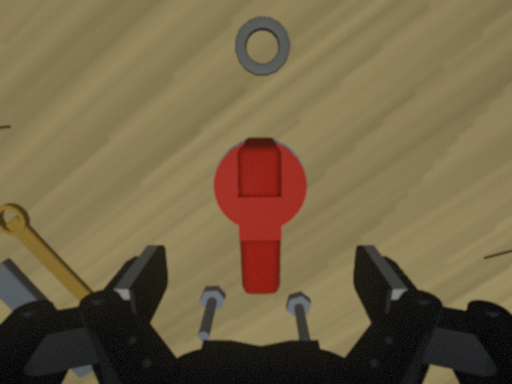

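The wrist view shows the grip centred on column 260, with the free end at row 293 against a predicted 296 and the neck end around row 140. The handle estimate holds, so I'll descend and grip.

```bash
python3 -m handwheel '{"travel":[[-0.004,0,0.07],[-0.004,0,0.12],[-0.004,0,0.136],[-0.004,0,0.136],[-0.004,0,0.136],[-0.004,0,0.136],[-0.004,0,0.136],[-0.004,0,0.136],[-0.004,0,0.136],[-0.004,0,0.136]],"delta_rot":[[0,0,0],[0,0,0],[0,0,0],[0,0,0],[0,0,0],[0,0,0],[0,0,0],[0,0,0],[0,0,0],[0,0,0]],"gripper":[1,1,1,1,0,0,0,0,0,0]}'
python3 -m handwheel '{"travel":[[0,0,0],[0,0,0],[0,0,0],[0,0,0]],"delta_rot":[[0,0,0],[0,0,0],[0,0,0],[0,0,0]],"gripper":[0,0,0,0]}'
```

```text
time: 2.23
tcp_pos: [0.5355, 0.2148, 0.0937]
orientation: [3.14, 0.001, 2.506]
force: [-2.0, -0.2, 6.9]
width: 0.312
finger_force: 61.1
time: 2.57
tcp_pos: [0.5355, 0.2148, 0.0937]
orientation: [3.14, 0.001, 2.506]
force: [-1.7, -1.0, 6.6]
width: 0.311
finger_force: 61.1
```

```bash
python3 -m handwheel '{"travel":[[0,0,-0.02],[0,0,-0.06],[0,0,-0.1],[0,0,-0.14],[0,0,-0.17],[0,0,-0.19],[0,0,-0.19],[0,0,-0.19]],"delta_rot":[[0,0,0],[0,0,0],[0,0,0],[0,0,0],[0,0,0],[0,0,0],[0,0,0],[0,0,0]],"gripper":[0,0,0,0,0,0,0,0]}'
python3 -c "
from h import *
go([.385,.19,.189],np.pi-.066)"
```

```text
time: 3.23
tcp_pos: [0.535, 0.2147, 0.1874]
orientation: [3.142, -0.0, 2.506]
force: [-0.6, -0.3, -3.1]
width: 0.311
finger_force: 60.1
t 3.23 tcp [0.535  0.2147 0.1874] rpy [ 3.1416e+00 -1.0000e-04  2.5060e+00] w 0.311 F [-0.57 -0.34 -3.06] ff 60.1
travel [ 0.2121 -0.2179 -0.0031] rot [ 0.     -0.     -0.1813]
```

```bash
python3 -m handwheel '{"travel":[[0.02,-0.02,0],[0.06,-0.06,0],[0.1,-0.1,0],[0.14,-0.14,0],[0.17,-0.175,0],[0.2,-0.2,-0.003],[0.212,-0.218,-0.003],[0.212,-0.218,-0.003],[0.212,-0.218,-0.003],[0.212,-0.218,-0.003]],"delta_rot":[[0,0,-0.02],[0,0,-0.045],[0,0,-0.07],[0,0,-0.1],[0,0,-0.13],[0,0,-0.155],[0,0,-0.175],[0,0,-0.181],[0,0,-0.181],[0,0,-0.181]],"gripper":[0,0,0,0,0,0,0,0,0,0]}'
python3 -c "
from h import *
c,s=np.cos(-.0657),np.sin(-.0657)
o=np.array([.5116,-.181])
g=o-.115*np.array([c,s]);print(g)
go([*g,.189],np.pi-.066)"
```

```text
time: 4.07
tcp_pos: [0.3859, 0.1902, 0.1887]
orientation: [3.141, 0.0, 3.073]
force: [-0.8, 0.1, -2.3]
width: 0.309
finger_force: 60.1
[ 0.39684811 -0.17344993]
t 4.07 tcp [0.3859 0.1902 0.1887] rpy [3.1414e+00 2.0000e-04 3.0733e+00] w 0.309 F [-0.85  0.11 -2.3 ] ff 60.1
travel [-0.0714 -0.7242 -0.0008] rot [ 0.      0.0001 -0.0007]
```

```bash
python3 -m handwheel '{"travel":[[0,-0.03,0],[0,-0.1,0],[-0.01,-0.18,0],[-0.02,-0.26,0],[-0.03,-0.34,0],[-0.04,-0.42,0],[-0.05,-0.5,0],[-0.06,-0.57,0],[-0.065,-0.62,0],[-0.07,-0.65,0]],"delta_rot":[[0,0,0],[0,0,0],[0,0,0],[0,0,0],[0,0,0],[0,0,0],[0,0,0],[0,0,0],[0,0,0],[0,0,0]],"gripper":[0,0,0,0,0,0,0,0,0,0]}'
python3 -m handwheel '{"travel":[[0,-0.04,0],[0,-0.065,0],[0,-0.074,0],[0,-0.074,0],[0,-0.074,0],[0,-0.074,0]],"delta_rot":[[0,0,0],[0,0,0],[0,0,0],[0,0,0],[0,0,0],[0,0,0]],"gripper":[0,0,0,0,0,0]}'
python3 - <<'E'
from h import *
go([.5116,-.181,.189],np.pi-.0657)
a=ctrl.snapshot('scene');b=ctrl.snapshot('top')
cv2.imwrite('pics/p2.png',np.hstack([cv2.resize(a[100:260,100:300],(400,320)),cv2.resize(b[140:300,230:430],(400,320))]))
E
```

```text
time: 4.9
tcp_pos: [0.3993, -0.1401, 0.1888]
orientation: [-3.141, 0.001, 3.07]
force: [-0.5, 0.2, -3.1]
width: 0.309
finger_force: 60.4
time: 5.4
tcp_pos: [0.396, -0.1729, 0.1888]
orientation: [3.141, -0.0, 3.075]
force: [0.3, 0.1, -3.0]
width: 0.312
finger_force: 60.5
t 5.4 tcp [ 0.396  -0.1729  0.1888] rpy [ 3.1409e+00 -5.0000e-04  3.0749e+00] w 0.312 F [ 0.26  0.13 -3.05] ff 60.5
travel [-0.2317 -0.0007 -0.0006] rot [ 0.0002 -0.0002 -0.0003]
```

View pics/p2.png

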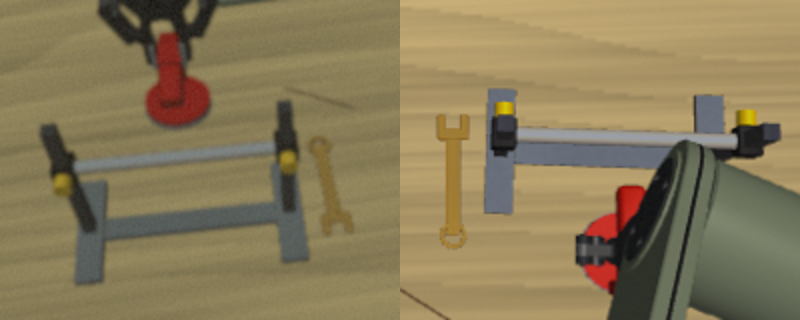

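The handle hangs upright, with its free end at (172,105) in the left half pointing at the bar. I'll insert it slowly and watch the force.

```bash
python3 -m handwheel '{"travel":[[-0.02,0,0],[-0.04,0,0],[-0.06,0,0],[-0.08,0,0],[-0.1,0,0],[-0.115,0,0],[-0.13,0,0],[-0.14,0,0],[-0.15,0,0],[-0.15,0,0]],"delta_rot":[[0,0,0],[0,0,0],[0,0,0],[0,0,0],[0,0,0],[0,0,0],[0,0,0],[0,0,0],[0,0,0],[0,0,0]],"gripper":[0,0,0,0,0,0,0,0,0,0]}'
python3 - <<'E'
from h import *
go([.5116,-.181,.189],np.pi-.0657)
a=ctrl.snapshot('scene')
cv2.imwrite('pics/p3.png',cv2.resize(a[120:220,120:270],(750,500),interpolation=cv2.INTER_CUBIC))
E
```

```text
time: 6.33
tcp_pos: [0.4717, -0.1787, 0.1889]
orientation: [-3.142, 0.001, 3.075]
force: [-0.6, 0.2, -2.2]
width: 0.316
finger_force: 60.4
t 6.33 tcp [ 0.4717 -0.1787  0.1889] rpy [-3.1416e+00  7.0000e-04  3.0749e+00] w 0.316 F [-0.55  0.16 -2.2 ] ff 60.4
travel [-0.0799  0.0007 -0.0001] rot [-0.      0.0002 -0.0003]
```

View pics/p3.png

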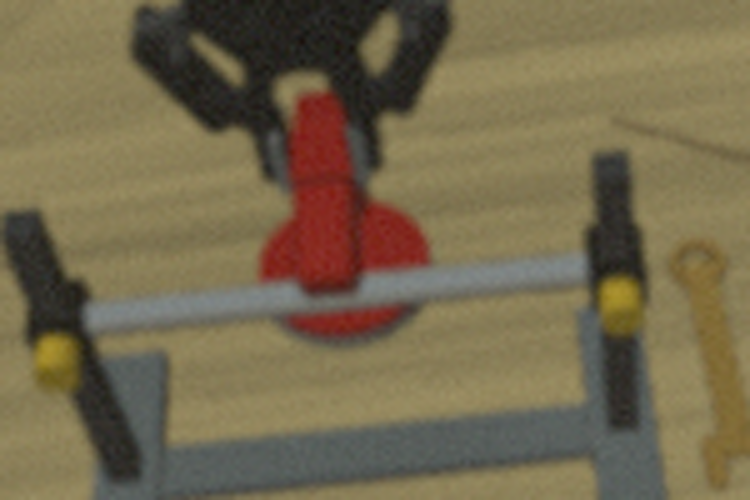

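The free end, near (330,285), is over the bar and the foot is below and behind it, with no contact yet. It sits near the middle of the bar. I'll move in the rest of the way and then lower in part.

```bash
python3 -m handwheel '{"travel":[[-0.015,0,0],[-0.03,0,0],[-0.045,0,0],[-0.06,0,0],[-0.07,0,0],[-0.08,0,0],[-0.08,0,0],[-0.08,0,0.01],[-0.08,0,0.02],[-0.08,0,0.02]],"delta_rot":[[0,0,0],[0,0,0],[0,0,0],[0,0,0],[0,0,0],[0,0,0],[0,0,0],[0,0,0],[0,0,0],[0,0,0]],"gripper":[0,0,0,0,0,0,0,0,0,0]}'
python3 -m handwheel '{"travel":[[0,0,0.004],[0,0,0.008],[0,0,0.012],[0,0,0.012]],"delta_rot":[[0,0,0],[0,0,0],[0,0,0],[0,0,0]],"gripper":[0,0,0,0]}'
```

```text
time: 7.22
tcp_pos: [0.5095, -0.1808, 0.1776]
orientation: [3.141, -0.003, 3.075]
force: [0.1, 0.5, -2.6]
width: 0.307
finger_force: 60.4
time: 7.55
tcp_pos: [0.5104, -0.1811, 0.1726]
orientation: [3.141, -0.001, 3.075]
force: [-0.1, 0.5, -3.2]
width: 0.309
finger_force: 60.4
```

```bash
python3 -m handwheel '{"travel":[[0,0,0.002],[0,0,0.004],[0,0,0.006],[0,0,0.006],[0,0,0.006]],"delta_rot":[[0,0,0],[0,0,0],[0,0,0],[0,0,0],[0,0,0]],"gripper":[0,0,0,0,0]}'
python3 -m handwheel '{"travel":[[0,0,0.002],[0,0,0.003],[0,0,0.003]],"delta_rot":[[0,0,0],[0,0,0],[0,0,0]],"gripper":[0,0,0]}'
```

```text
time: 7.97
tcp_pos: [0.5106, -0.1812, 0.17]
orientation: [3.141, -0.0, 3.075]
force: [0.0, -0.1, -2.7]
width: 0.311
finger_force: 60.4
time: 8.22
tcp_pos: [0.5106, -0.1812, 0.1684]
orientation: [3.141, -0.0, 3.075]
force: [0.0, -0.3, -3.3]
width: 0.313
finger_force: 60.4
```

```bash
python3 -m handwheel '{"travel":[[0,0,0.002],[0,0,0.003],[0,0,0.003]],"delta_rot":[[0,0,0],[0,0,0],[0,0,0]],"gripper":[0,0,0]}'
python3 -m handwheel '{"travel":[[0,0,0.002],[0,0,0.002],[0,0,0.002]],"delta_rot":[[0,0,0],[0,0,0],[0,0,0]],"gripper":[0,0,0]}'
```

```text
time: 8.47
tcp_pos: [0.5107, -0.1812, 0.168]
orientation: [-3.141, 0.001, 3.075]
force: [-2.5, -0.5, 4.5]
width: 0.313
finger_force: 61.4
time: 8.72
tcp_pos: [0.5107, -0.1812, 0.1679]
orientation: [-3.141, 0.001, 3.075]
force: [-4.4, 1.1, 9.6]
width: 0.309
finger_force: 62.2
```

The bar is now carrying the weight while the handle is still held. I'll relax the push slightly, hold, and release gradually.

```bash
python3 -m handwheel '{"travel":[[0,0,-0.001],[0,0,-0.002],[0,0,-0.002],[0,0,-0.002]],"delta_rot":[[0,0,0],[0,0,0],[0,0,0],[0,0,0]],"gripper":[0,0,0,0]}'
python3 -m handwheel '{"travel":[[0,0,0],[0,0,0],[0,0,0],[0,0,0],[0,0,0],[0,0,0]],"delta_rot":[[0,0,0],[0,0,0],[0,0,0],[0,0,0],[0,0,0],[0,0,0]],"gripper":[0.35,0.4,0.45,0.5,0.55,0.6]}'
python3 - <<'E'
from h import *
a=ctrl.snapshot('scene')
cv2.imwrite('pics/p4.png',cv2.resize(a[120:220,120:270],(750,500),interpolation=cv2.INTER_CUBIC))
E
```

```text
time: 9.05
tcp_pos: [0.5107, -0.1812, 0.168]
orientation: [-3.141, 0.001, 3.075]
force: [-2.0, 1.1, 6.8]
width: 0.31
finger_force: 61.5
time: 9.55
tcp_pos: [0.5107, -0.1812, 0.1668]
orientation: [3.141, -0.0, 3.075]
force: [1.6, 0.8, -0.4]
width: 0.599
finger_force: 0.0
```

View pics/p4.png

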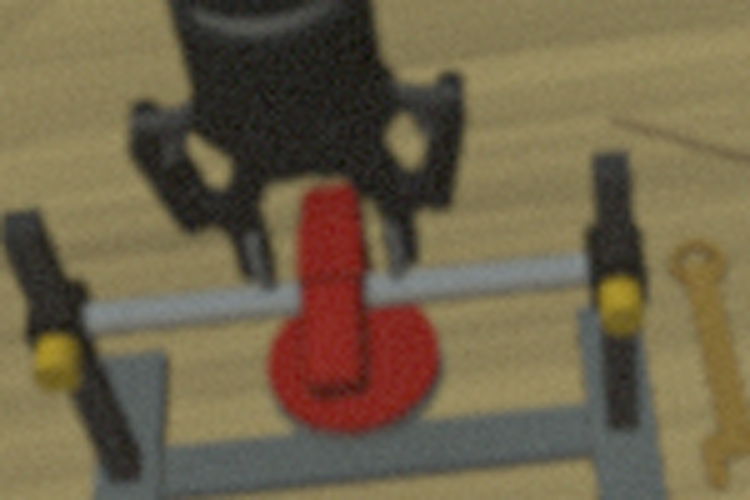

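The handle hangs upright on the bar, with the grip from (330,190) to (335,385), and both fingers are clear of it. I'll retreat straight up.

```bash
python3 -m handwheel '{"travel":[[0,0,-0.01],[0,0,-0.03],[0,0,-0.05],[0,0,-0.08],[0,0,-0.12],[0,0,-0.16],[0,0,-0.2],[0,0,-0.2],[0,0,-0.2],[0,0,-0.2]],"delta_rot":[[0,0,0],[0,0,0],[0,0,0],[0,0,0],[0,0,0],[0,0,0],[0,0,0],[0,0,0],[0,0,0],[0,0,0]],"gripper":[0.6,0.6,0.6,0.6,0.6,0.6,0.6,0.6,0.6,0.6]}'
python3 - <<'E'
from h import *
a=ctrl.snapshot('scene')
cv2.imwrite('pics/p5.png',cv2.resize(a[120:220,120:270],(750,500),interpolation=cv2.INTER_CUBIC))
for i in range(4): b=ctrl.snapshot('scene')
print(np.abs(b[120:220,120:270].astype(int)-a[120:220,120:270]).mean())
E
```

```text
time: 10.43
tcp_pos: [0.5103, -0.1811, 0.2669]
orientation: [3.141, -0.0, 3.075]
force: [0.2, 0.5, -0.5]
width: 0.602
finger_force: 0.0
2.9631555555555558
```

View pics/p5.png

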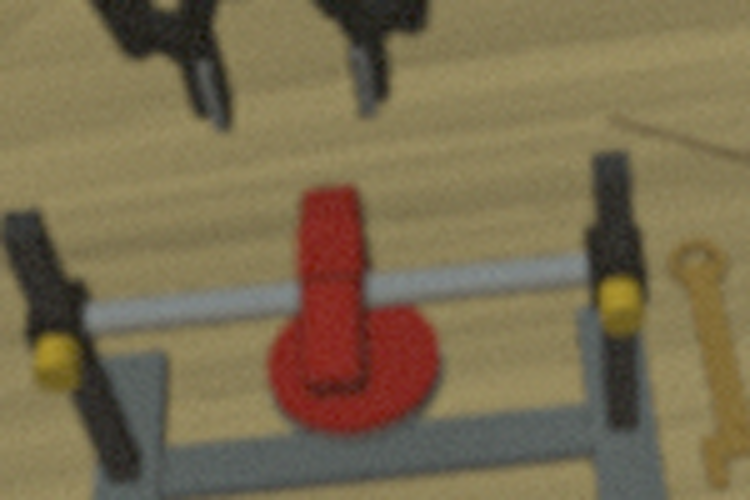

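The handle has not moved since release, still at (335,290), and the gripper is clear above it.

```bash
python3 -c "
from station import ctrl
print(ctrl.hand_in())"
```

```text
the job is handed in; nothing more can be done
None
```

The handle is hanging by its grip over the middle of the bar, upright, square across it and released; I set it down gently, left the bystanders untouched and handed the job in at about 10.7 s, with no verdict returned.

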